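# Index the drilling head three clicks from its stop and lock it

## Robot

A 7-joint arm with a two-finger parallel gripper is mounted at the origin on a cart in front of the work surface, level with it; the furniture and walls round the work are solid. World frame = base frame: x ahead of the robot, y to its left, z up, the work surface at z = 0. Lengths are in m, angles in rad, forces in N, time in s.
With the tool pointing down it reaches from about 0.4 to 0.925 m from the base axis. Payload 5.6 kg.
Tool frame: the origin (TCP) lies at the very end of the fingers, on their centre line; the grasp point (between the pads) lies behind it (bot.pinch_z is the z of the grasp point in the tool frame, in m); z points along the fingers, y is the line along which they close (so a half turn about z gives the same grasp; the last joint's range is limited). The gripper opens to 85 mm and grips with 20 to 120 N. Pads are 22 mm wide; open, the fingers measure 114 mm over their backs; the gripper's body (76 mm by 85 mm) begins 54 mm behind the grasp point. The pads swing forward as they close: fully open they stand 13 mm farther back than shut.
Start: joints at [1.077, 0.468, -0.012, 1.603, 0.006, 1.071, -0.056], TCP at [0.283, -0.585, 0.231] pointing down, gripper open.
Joint ranges: [-2.53, 2.53], [-0.31, 2.02], [-1.57, 1.55], [0.28, 2.44], [-1.29, 4.43], [0.15, 1.84], [-2.92, 2.92]. Speed limits (rad/s): [2.57, 2.57, 3.14, 3.14, 3.14, 3.14, 3.14].

## Interface

Orientations are given as a rotation vector (axis times angle).
In Python, from workcell import bot, let_go, grab, kin, read_state, cams, job gives the robot as it stands. Calls block until the motion is done:
- bot.reach(position, orientation): joint-space move of the TCP to a pose.
- bot.movel(position, rot=None, speed=0.15): straight line of the TCP; rot=None keeps the orientation; speed is the mean speed in m/s.
- bot.move_j(angles): joint-space move.
- let_go() and grab(grip_force=None): open the fingers fully, or close them until they stop; grip_force is the grip in N (None keeps the last).
- bot.sleep(seconds).
- kin.solve_ik(position, orientation): joint angles nearest the present ones, or None.
- read_state(): the state.
- cams.read_camera(name): name is "scene" or "top" or "wrist"; returns a dict with "image" (400x640x3 uint8, red, green, blue), "depth" (400x640 float32, m along the optical axis (not along the pixel's ray), 0 where there is no reading), "intrinsics" (3x3 intrinsics, pixels), "R" (3x3) and "t" (3): a world point X has camera coordinates R X + t. Camera axes: x right, y down, z forward; pixel columns grow to the right and rows downward; lengths in m; the calibration is good to about 2 mm. A picture is of the moment at which its call begins.
A pose or a line that the arm cannot do raises bot.Unreachable and nothing moves.
- job.close_job(): hands the job in; it is judged then, once.
The state is a dict: "t": time; "joint_pos": joint angles; "joint_vel": joint speeds; "tau": joint torques, N m; "position": TCP position; "tool_rot": TCP orientation; "contact_force": force on the tool from outside, world axes, zero at the start; "ft_torque": the same for the moment, N m; "width": finger opening in m; "grasp_force": force on a finger pad.
Only numpy, scipy, OpenCV 4.12 (cv2) and the standard library are available. Lean on these libraries where they do the work, as an engineer would, in place of code of your own. Each camera call takes 0.05 s, during which the arm holds its last target. There are 200 camera calls.

## Task

Set up the indexing head for the next hole: turn its black T-handle anticlockwise (seen from above) all the way back to the stop, then clockwise exactly three clicks from there. With the wheel resting in the third click, push the red-capped lock pin fully down so that it locks the wheel, and let go; leave the loose things around it where they are.

Things in the scene. Friction and masses are not known exactly. Their poses are not given: they have to be found in the camera images.
- index_head: Green indexing head fixed to the bench, base plate 180 x 200 x 14 mm (its x, y, z). Origin: centre of its underside, on the wheel's upright axis. Steel star wheel, 112 mm across, 15 lobes, top 34 mm above the bench. -x side: yellow pointer, met at zero by the wheel's red mark (white marks: the clicks). +y side: lock-pin bracket, 54 mm high. -y side: sprung roller that makes the clicks.
- handle (a point): Centre of the black T-handle's grip, on the wheel's axis, 112 mm above the bench. The grip is a bar 64 mm long, 18 mm wide and 40 mm high (90 to 130 mm above the bench) on a 20 mm stem; the point's x axis runs along the bar, z up. Turns with the wheel. Can be pinched from above across its 18 mm width.
- dial (a joint): Angle of wheel and handle, rad, growing clockwise from above. 0 is the zero click, at the stop (a brass lug meets the bracket at -0.05). Clicks lie 24 degrees (0.419 rad) apart: 0, 0.419, 0.838, 1.257 and on to the 12th; it starts in click 2, 3 or 4. A click takes up to 0.2 N m; let go between clicks, the wheel springs into the nearer one. Turns both ways while the pin is up.
- lock_pin (a joint): Downward travel of the lock pin, m: 0 fully up (as it starts), 0.018 fully down. Sliding it takes about 3 N; it stays where it is left. The 10 mm pin goes down between two lobes when the wheel rests in a click; half-way between clicks a lobe stops it after about 3 mm.
- pin_cap (a point): Centre of the top face of the lock pin's round red cap, 26 mm in diameter, 12 mm thick; 57 mm from the wheel's axis, 84 mm above the bench when up, 66 mm when fully down. With the wheel three clicks from zero the handle bar lies square to the line from the axis to the cap and leaves it free from above.
- tape_measure: Yellow and black tape measure, 69 x 90 x 30 mm, loose bystander; origin under its centre.
- sanding_block: Brown sanding block, 62 x 90 x 34 mm, loose bystander; origin under its centre.
- masking_tape: Roll of beige masking tape lying flat, 92 mm across, 24 mm high, loose bystander; origin under its centre.

How it is judged:
On the way, in this order (a step that is already met when the one before it is completed fails the run):
1. the wheel is turned back to its stop (zero click) with the pin up (value of joint dial below 0.1 rad and value of joint lock_pin below 0.005 m), for 0.1 s.
2. the wheel stands three clicks clockwise of the stop with the pin still up (value of joint dial between 1.137 and 1.377 rad and value of joint lock_pin below 0.005 m), for 0.2 s.
At the end, for the whole second after the job is handed in: The wheel rests in the third click from its stop (1.257 rad, within 0.1 rad) and the lock pin is down by at least 14 of its 18 mm (value of joint dial between 1.157 and 1.357 rad and value of joint lock_pin above 0.014 m and velocity of joint dial between -0.1 and 0.1 rad/s); the robot touches nothing.
It fails at once if the tape measure is moved by more than 30 mm (distance of tape_measure from where it was at the start of the episode above 0.03 m).
It fails at once if the sanding block is moved by more than 30 mm (distance of sanding_block from where it was at the start of the episode above 0.03 m).
It fails at once if the masking tape is moved by more than 30 mm (distance of masking_tape from where it was at the start of the episode above 0.03 m).
It also fails if it takes over 67 s, if anything falls off the work surface, if the arm or the gripper's body presses on something with over 40 N, if the wrist force passes 120 N, or if a joint passes its speed limit or range.

## Working session

There is one attempt and no reset: what is moved stays moved. The work goes in short steps, each a Python script; the robot and the scene stay as the last script left them, time stands still between calls to the robot, and variables do not carry over. Pictures are saved under pics/ and viewed, at most 10 in all, crops included, and the job is handed in when it is done.

```bash
ls; mkdir -p pics; python3 - <<'E'
from workcell import bot,cams,read_state
import cv2,numpy as np
s=read_state();print(s['t'],s['position'],s['tool_rot'],s['width'],bot.pinch_z)
for n in("scene","top"):
    d=cams.read_camera(n);cv2.imwrite(f'pics/{n}0.png',d['image'][:,:,::-1]);np.savez(f'{n}0.npz',**d)
    print(n,d['intrinsics'],d['R'],d['t'])
E
```

```text
pics
0.0 [ 0.28288797 -0.58458196  0.23031992] [-3.06045947e+00 -7.01684333e-01  8.39298550e-04] 0.08517241610098687 -0.0187
scene [[516.55112624   0.         313.52463396]
 [  0.         516.55112624 198.83199305]
 [  0.           0.           1.        ]] [[-0.78409716 -0.62036058  0.01855801]
 [-0.45135346  0.54944875 -0.70312597]
 [ 0.42599496 -0.55969529 -0.7108231 ]] [0.43644174 0.31621109 1.22886373]
top [[481.73019637   0.         318.65995797]
 [  0.         481.73019637 198.95494402]
 [  0.           0.           1.        ]] [[-0.02647998 -0.99961326  0.00849301]
 [-0.99891556  0.02613412 -0.03853184]
 [ 0.03829498 -0.00950413 -0.99922128]] [0.01201558 0.545834   1.48788195]
```

View pics/scene0.png

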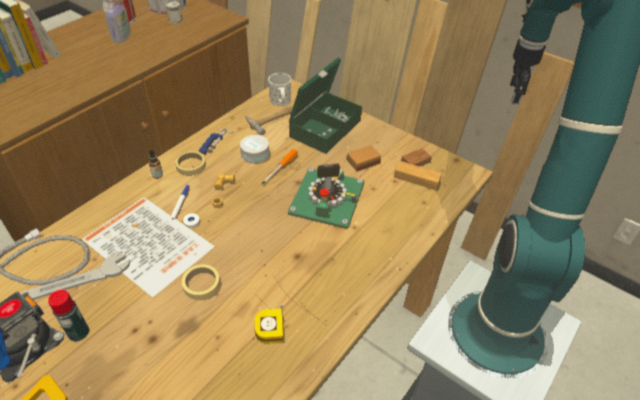

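View pics/top0.png

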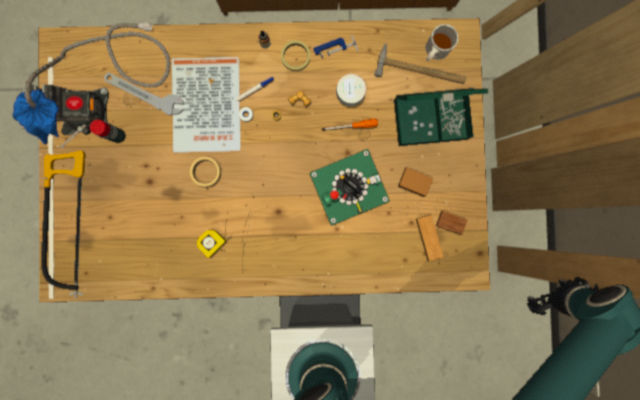

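The head is at about (349,187) in the top view, with the red cap at (334,196), the pointer at (361,207) and the roller at (376,180). The loose items are well clear of it. Next I measure the plate and cap and zoom in.

```bash
cat > h.py <<'E'
import numpy as np,cv2
def ray(d,u,v,z):
    c=-d['R'].T@d['t']; r=d['R'].T@np.linalg.inv(d['intrinsics'])@np.array([u,v,1.])
    return c+r*(z-c[2])/r[2]
def proj(d,X):
    p=d['intrinsics']@(d['R']@np.array(X,float)+d['t']); return p[:2]/p[2]
def cent(m):
    n,l,s,c=cv2.connectedComponentsWithStats(m.astype(np.uint8)); i=1+np.argmax(s[1:,4]); return c[i],s[i],l==i
E
python3 - <<'E'
from h import *
d=dict(np.load('top0.npz'));im=d['image'];hsv=cv2.cvtColor(im,cv2.COLOR_RGB2HSV)
roi=np.zeros(im.shape[:2],bool);roi[140:230,300:395]=1
H,S,V=[hsv[...,i].astype(int) for i in range(3)]
g=roi&(H>50)&(H<90)&(S>80)
pts=np.argwhere(g)[:,::-1]
w=np.array([ray(d,u,v,.014)[:2] for u,v in pts],np.float32)
r=cv2.minAreaRect(w);print('plate',r)
red=roi&((H<6)|(H>174))&(S>170)&(V>120)
c,s,_=cent(red);print('cap',c,s,ray(d,*c,.084))
C=np.array(r[0]);print('dir',np.degrees(np.arctan2(*(ray(d,*c,.084)[:2]-C)[::-1])),np.linalg.norm(ray(d,*c,.084)[:2]-C))
k=roi&(V<60);c,s,m=cent(k);print('black',c,s,ray(d,*c,.13))
cv2.imwrite('pics/crop.png',cv2.resize(im[145:230,305:395,::-1],None,fx=6.5,fy=6.5,interpolation=cv2.INTER_CUBIC))
E
```

```text
plate ((0.5817034840583801, -0.09791643172502518), (0.1746300309896469, 0.19445447623729706), 20.94439125061035)
cap [334.1  194.38] [331 191   7   8  50] [ 0.55549277 -0.04769346  0.084     ]
dir 117.55946621181246 0.05665111345057581
black [350.07100592 185.82840237] [337 174  26  26 338] [ 0.57666883 -0.09223009  0.13      ]
```

View pics/crop.png

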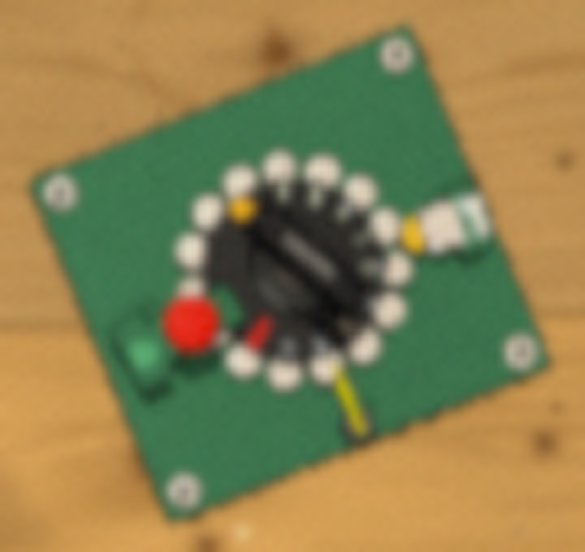

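At the moment the red mark is about 49° clockwise of the pointer, so the wheel is in click 2. The head's yaw is about 20.9°. Now a wrist view from above.

```bash
cat >> h.py <<'E'
from scipy.spatial.transform import Rotation as Ro
def down(adeg):
    a=np.radians(adeg);x=[np.cos(a),np.sin(a),0];y=[np.sin(a),-np.cos(a),0]
    return Ro.from_matrix(np.array([x,y,[0,0,-1]]).T).as_rotvec()
E
python3 - <<'E'
from h import *
from workcell import bot,kin,cams,read_state
for a in(20.9,44.9,92.9,200.9,224.9,272.9):
    q=kin.solve_ik([.58,-.096,.095],down(a));print(a,None if q is None else np.round(q,2))
q0=kin.solve_ik([.58,-.096,.35],down(44.9)); q1=kin.solve_ik([.58,-.096,.35],down(224.9))
a=44.9 if q0 is not None and (q1 is None or abs(q0[6])<abs(q1[6])) else 224.9
print(a);bot.reach([.58,-.096,.35],down(a))
s=read_state();print(s['t'],s['position'],np.round(s['joint_pos'],2))
d=cams.read_camera('wrist');np.savez('w0.npz',**d);cv2.imwrite('pics/w0.png',d['image'][:,:,::-1])
E
```

```text
20.9 [ 0.31  0.55 -0.26  1.84  0.19  0.77 -1.26]
44.9 [ 0.36  0.57 -0.34  1.84  0.25  0.78 -0.89]
92.9 [ 0.48  0.6  -0.49  1.83  0.38  0.81 -0.16]
200.9 [ 0.62  0.65 -0.68  1.82  0.53  0.86  1.61]
224.9 [ 0.95  1.06 -1.33  1.8   1.11  1.25  1.64]
272.9 [-0.03  0.54  0.18  1.87 -0.14  0.75 -2.87]
44.9
2.2 [ 0.57972052 -0.09773129  0.34958369] [ 0.39  0.3  -0.35  1.6   0.11  1.27 -0.77]
```

View pics/w0.png

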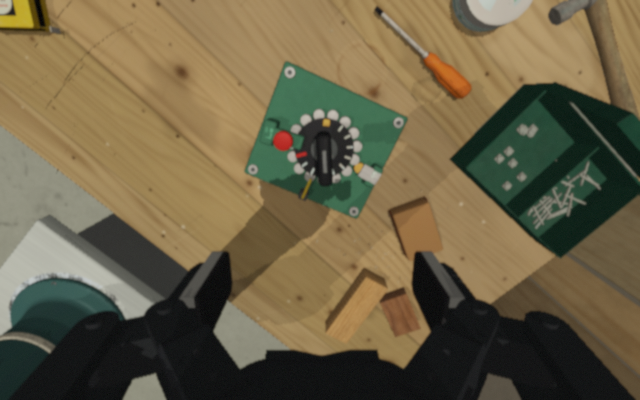

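The wrist view shows the whole head: plate centre about (327,140), cap (283,141), and bar upright in the image at (324,155). I'll refine the numbers from this picture.

```bash
python3 - <<'E'
from h import *
d=dict(np.load('w0.npz'));im=d['image'];hsv=cv2.cvtColor(im,cv2.COLOR_RGB2HSV)
H,S,V=[hsv[...,i].astype(int) for i in range(3)]
roi=np.zeros(H.shape,bool);roi[55:222,240:412]=1
g=roi&(H>50)&(H<90)&(S>80)
_,_,g=cent(g)
w=np.array([ray(d,u,v,.014)[:2] for u,v in np.argwhere(g)[:,::-1]],np.float32)
r=cv2.minAreaRect(w);print('plate',r);C=np.array(r[0])
red=roi&((H<6)|(H>174))&(S>150)&(V>100)
c,s,_=cent(red);P=ray(d,*c,.084);print('cap',c,s,P,np.degrees(np.arctan2(*(P[:2]-C)[::-1])),np.linalg.norm(P[:2]-C))
# screws: 4 pale dots not needed; bar top by depth
pz=d['depth'];v,u=np.nonzero(roi&(pz>0))
K=np.linalg.inv(d['intrinsics']);X=(K@np.vstack([u,v,np.ones_like(u)])*pz[v,u]).T
X=(X-d['t'])@d['R'];t=X[X[:,2]>.122]
print('bar',len(t),cv2.minAreaRect(t[:,:2].astype(np.float32)),np.median(t[:,2]))
t=X[(X[:,2]>.078)&(X[:,2]<.09)&(np.hypot(*(X[:,:2]-P[:2]).T)<.02)];print('capdepth',len(t),cv2.minAreaRect(t[:,:2].astype(np.float32))[0:2])
E
```

```text
plate ((0.5826830863952637, -0.09717252850532532), (0.1744714230298996, 0.19544270634651184), 21.025102615356445)
cap [282.61458333 140.32638889] [273 131  20  19 288] [ 0.55748796 -0.04636615  0.084     ] 116.37703264039497 0.05671051947184983
bar 768 ((0.5822139382362366, -0.09762121737003326), (0.0633450523018837, 0.017938420176506042), 47.718753814697266) 0.12914305751057747
capdepth 308 ((0.5563399791717529, -0.04696620628237724), (0.024708373472094536, 0.025182437151670456))
```

The wrist view gives axis (0.582,-0.0975), bar at 47.7° and cap (0.557,-0.0465). I'll grip the bar, then turn using the last joint only.

```bash
python3 - <<'E'
from h import *
from workcell import *
def st(n):
    s=read_state();R=Ro.from_rotvec(s['tool_rot']).as_matrix()
    print(n,round(s['t'],2),np.round(s['position'],4),'a',round(np.degrees(np.arctan2(R[1,0],R[0,0])),2),'F',np.round(s['contact_force'],1),'T',np.round(s['ft_torque'],2),'w',round(s['width'],4),round(s['grasp_force'],1));return s
A=47.7
bot.reach([.5822,-.0976,.20],down(A)); bot.movel([.5822,-.0976,.097],speed=.08);st('down')
grab(60);s=st('grip')
q=np.array(s['joint_pos'])
def turn(deg):
    p=q.copy();p[6]+=np.radians(deg);bot.move_j(p);bot.sleep(.15);return st(f'turn{deg}')
turn(12)
turn(24)
d=cams.read_camera('wrist');cv2.imwrite('pics/w1.png',d['image'][:,:,::-1])
E
```

```text
down 4.33 [ 0.5827 -0.0977  0.0976] a 47.7 F [0.5 0.3 0.6] T [0.02 0.03 0.03] w 0.0858 0.0
grip 4.96 [ 0.5833 -0.0985  0.0974] a 47.69 F [ 4.  -2.8 -0.6] T [-0.46 -0.55  0.19] w 0.0173 61.5
turn12 5.42 [ 0.5835 -0.0987  0.0974] a 59.53 F [ 3.3 -2.7 -2.2] T [-0.14 -0.23 -0.04] w 0.0175 61.3
turn24 5.89 [ 0.5836 -0.0988  0.0974] a 71.42 F [ 4.3 -2.5 -2.6] T [-0.3  -0.38  0.15] w 0.0171 61.2
```

View pics/w1.png

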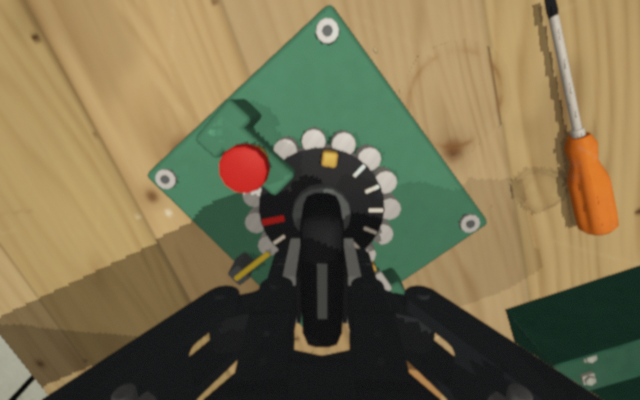

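The wheel has followed the tool: the next white mark (278,240) is at the pointer (250,265) and the red mark (273,220) is one click away, so this is click 1. I continue to the stop, then go three clicks forward.

```bash
cat >> h.py <<'E'
from workcell import *
def st(n):
    s=read_state();R=Ro.from_rotvec(s['tool_rot']).as_matrix()
    print(n,round(s['t'],2),np.round(s['position'],4),'a',round(np.degrees(np.arctan2(R[1,0],R[0,0])),2),'F',np.round(s['contact_force'],1),'T',np.round(s['ft_torque'],2),'w',round(s['width'],4),round(s['grasp_force'],1));return s
E
python3 - <<'E'
from h import *
q=np.array(read_state()['joint_pos'])
def turn(deg,w=.15):
    p=q.copy();p[6]+=np.radians(deg);bot.move_j(p);bot.sleep(w);return st(f'turn{deg}')
turn(12);turn(24,.3);turn(26,.4)
d=cams.read_camera('wrist');cv2.imwrite('pics/w2.png',d['image'][:,:,::-1])
E
```

```text
turn12 6.41 [ 0.5838 -0.0988  0.0974] a 83.2 F [ 4.2 -2.6 -2.5] T [-0.24 -0.39 -0.12] w 0.0174 61.1
turn24 7.03 [ 0.584  -0.0989  0.0974] a 95.33 F [ 5.1 -2.2 -2.9] T [-0.29 -0.49  0.26] w 0.0173 61.0
turn26 7.67 [ 0.5841 -0.0989  0.0974] a 97.34 F [ 4.6 -2.9 -3. ] T [-0.35 -0.46  0.3 ] w 0.0172 61.1
```

View pics/w2.png

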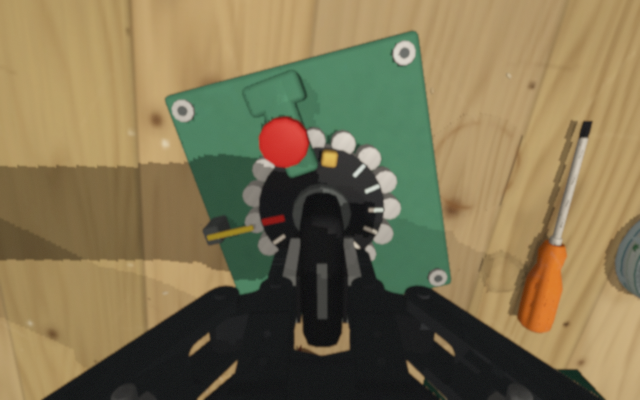

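The red mark (270,220) is now level with the pointer (235,232), so the wheel is at zero against the stop. Now clockwise three clicks, then release.

```bash
python3 - <<'E'
from h import *
q=np.array(read_state()['joint_pos'])
def turn(deg,w=.15):
    p=q.copy();p[6]+=np.radians(deg);bot.move_j(p);bot.sleep(w);return st(f'turn{deg}')
for t in(-25,-49,-73.6):turn(t,.2)
bot.sleep(.3);let_go();bot.sleep(.3);s=st('rel')
bot.movel(list(s['position'][:2])+[.25],speed=.12)
d=cams.read_camera('wrist');np.savez('w3.npz',**d);cv2.imwrite('pics/w3.png',d['image'][:,:,::-1])
im=d['image'];hsv=cv2.cvtColor(im,cv2.COLOR_RGB2HSV);H,S,V=[hsv[...,i].astype(int) for i in range(3)]
c,_,_=cent(((H<6)|(H>174))&(S>150)&(V>100));print('cap',c,ray(d,*c,.084))
pz=d['depth'];v,u=np.nonzero(pz>.05)
X=(np.linalg.inv(d['intrinsics'])@np.vstack([u,v,np.ones_like(u)])*pz[v,u]).T
X=(X-d['t'])@d['R'];t=X[(abs(X[:,2]-.13)<.007)&(np.hypot(X[:,0]-.582,X[:,1]+.0975)<.045)]
print('bar',len(t),cv2.minAreaRect(t[:,:2].astype(np.float32)))
E
```

```text
turn-25 8.43 [ 0.5837 -0.0988  0.0974] a 72.4 F [ 1.  -2.3  0.2] T [-0.07  0.33  0.11] w 0.0175 61.6
turn-49 9.11 [ 0.5834 -0.0986  0.0974] a 48.44 F [-3.1 -0.8  4.2] T [0.31 1.03 0.07] w 0.0173 62.1
turn-73.6 9.8 [ 0.5832 -0.0983  0.0974] a 23.8 F [-5.3 -0.6  4.5] T [ 0.42  1.09 -0.02] w 0.017 62.3
rel 11.07 [ 0.5841 -0.0989  0.0974] a 23.75 F [-0.2  0.4 -0. ] T [-0.02 -0.03  0.  ] w 0.0851 0.0
cap [265.22270742 176.62008734] [ 0.55814599 -0.04682858  0.084     ]
bar 1342 ((0.5830190181732178, -0.09695124626159668), (0.06266286969184875, 0.01754961535334587), 24.209636688232422)
```

View pics/w3.png

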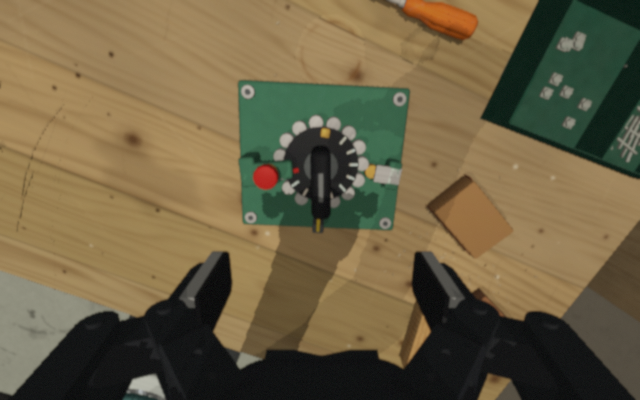

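The bar reads 24.2° (predicted 23.7°), its end is at the pointer (318,225), and the cap is free at (265,177). So the wheel rests in click 3. Next I press the pin with closed fingers, with the closing line parallel to the bar.

```bash
python3 - <<'E'
from h import *
P=np.array([.5562,-.0440])  # ~3 mm outward of cap centre
s=st('0');bot.movel(list(s['position'][:2])+[.28],speed=.15)
bot.reach([*P,.22],down(114));grab(20);st('closed')
bot.movel([*P,.10],speed=.08);st('pre')
for z in(.086,.080,.074,.069,.0665,.065,.064):
    bot.movel([*P,z],speed=.03);bot.sleep(.1);s=st(z)
    if s['contact_force'][2]>15:break
bot.movel([*P,.20],speed=.1)
bot.reach([.55,-.09,.33],down(60))
d=cams.read_camera('wrist');cv2.imwrite('pics/w4.png',d['image'][:,:,::-1])
im=d['image'];hsv=cv2.cvtColor(im,cv2.COLOR_RGB2HSV);H,S,V=[hsv[...,i].astype(int) for i in range(3)]
c,_,m=cent(((H<6)|(H>174))&(S>150)&(V>100))
pz=d['depth'];v,u=np.nonzero(m&(pz>.05))
X=(np.linalg.inv(d['intrinsics'])@np.vstack([u,v,np.ones_like(u)])*pz[v,u]).T
X=(X-d['t'])@d['R'];print('cap',np.median(X,axis=0))
v,u=np.nonzero(pz>.05);X=(np.linalg.inv(d['intrinsics'])@np.vstack([u,v,np.ones_like(u)])*pz[v,u]).T
X=(X-d['t'])@d['R'];t=X[(abs(X[:,2]-.13)<.007)&(np.hypot(X[:,0]-.582,X[:,1]+.0975)<.045)]
print('bar',len(t),cv2.minAreaRect(t[:,:2].astype(np.float32)))
E
```

```text
0 12.54 [ 0.5836 -0.0988  0.2491] a 23.76 F [ 0.5  0.5 -0.5] T [ 0.05 -0.02  0.01] w 0.0853 0.0
closed 14.88 [ 0.5562 -0.044   0.22  ] a 114.0 F [0.7 0.2 0.2] T [0.01 0.02 0.03] w 0.0 0.0
pre 16.53 [ 0.5566 -0.044   0.1005] a 114.0 F [ 0.4  0.9 -0.4] T [-0.    0.01 -0.03] w -0.0003 0.0
0.086 17.25 [ 0.5563 -0.0439  0.0861] a 114.0 F [-0.5 -0.8  0.1] T [ 0.   -0.01 -0.  ] w 0.0003 0.0
0.08 17.7 [ 0.5559 -0.044   0.0798] a 114.0 F [-0.5  0.3  0.4] T [-0.02 -0.02 -0.01] w 0.0004 0.0
0.074 18.15 [ 0.5561 -0.044   0.0738] a 114.0 F [ 0.2 -0.3  0.1] T [ 0.   -0.01 -0.07] w -0.0002 0.0
0.069 18.57 [ 0.5561 -0.044   0.0688] a 114.0 F [-0.6 -0.4 -0.5] T [ 0.01  0.07 -0.04] w 0.0001 0.0
0.0665 18.92 [ 0.5561 -0.044   0.0664] a 114.0 F [0.3 0.3 0.2] T [ 0.   -0.01 -0.  ] w 0.0002 0.0
0.065 19.27 [ 0.5563 -0.044   0.0656] a 114.0 F [-2.8 -0.4  6.3] T [ 0.    0.53 -0.02] w 0.0 3.2
0.064 19.62 [ 0.5563 -0.044   0.0653] a 114.0 F [-3.7  0.8 12.4] T [-0.06  0.88  0.  ] w 0.0001 6.0
cap [ 0.55670701 -0.04609911  0.06582548]
bar 869 ((0.5822931528091431, -0.09760386496782303), (0.06398904323577881, 0.018386445939540863), 26.80633544921875)
```

View pics/w4.png

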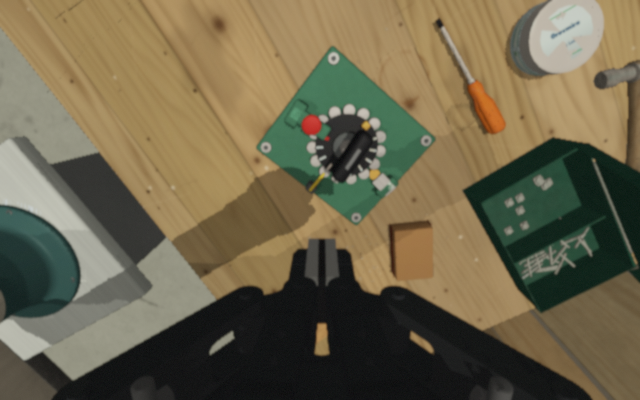

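The cap at (312,125) is now 65.8 mm above the bench, so the pin is fully down. The bar is still at click 3 and the gripper is clear.

```bash
python3 -c "
from workcell import job
print(job.close_job())"
```

```text
the job is handed in; nothing more can be done
None
```

I turned the wheel back to its stop, then clockwise three clicks, and pushed the lock pin fully down (cap at 66 mm); the arm ended clear of everything, the loose items were left alone, and the job is handed in (no verdict returned).

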